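# Close the test enclosure and hold the thermometer stem in its lid port

## Task

Close the enclosure's hinged lid fully, then lift the stem thermometer out of its stand and lower the stem straight down through the port in the lid until the black ring on the stem is level with the rim of the port collar. The thermometer must never touch the lid, its port or anything of the enclosure (contact would spoil its air reading), and the other things on the bench are left alone. Finish while still holding it there, upright, still and centred in the port: do not put it down or let go.

Things in the scene. Friction and masses are not known exactly. Their poses are not given: they have to be found in the camera images.
- enclosure: Bench test enclosure, fixed: aluminium frame with clear panes, 200 mm (its x) by 220 mm (its y), 80 mm high without the lid; inside is a circuit board whose processor (top 23 mm above the bench) lies under the middle. Origin: centre of its underside, on the bench. Its x axis points from the front (nearer the robot) to the hinge side, z up.
- lid (a joint): Angle of the hinged lid (rad): 0 fully closed, growing as the front edge swings up, at most 1.6, starts at 1.0 to 1.35. Opaque grey plate 200 x 220 x 6 mm, 0.3 kg, hinged along the enclosure's rear top edge; a tab 70 mm wide stands out 18 mm past the middle of its front edge. The stiff hinge holds it wide open (above 0.95); below 0.35 it sinks shut slowly. 1 to 3 N near the front edge moves it.
- hinge_line (a point): Point on the hinge axis, at the middle of the enclosure's rear top edge, 80 mm above the bench; axes as the enclosure's. The hinge axis runs along y. The lid's underside passes through this axis.
- lid_edge (a point): Middle of the lid's front edge on its outer (upper) face, 200 mm from the hinge axis. Moves and turns with the lid: z is the outward normal of that face, x points from the front edge to the hinge. With the lid closed it is 86 mm above the bench.
- port (a point): Centre of the rim of the port: a round black collar, outer diameter 36 mm, in the middle of the lid (100 mm from the hinge), 16 mm above the lid's outer face, with a flange of 54 mm, 3 mm thick. Bore 20 mm in diameter, 22 mm long, straight through collar and lid. Moves with the lid; z points out of the bore. Lid closed: rim 102 mm above the bench, bore vertical.
- handle (a point): Centre of the thermometer's handle, the part to grasp: white upright cylinder, 24 mm in diameter, 65 mm long, small display, 5 mm foot flange of 26 mm. The cordless thermometer (0.05 to 0.1 kg) is one straight rigid piece, 175 mm long; below the handle runs a steel stem, 6 mm in diameter, 110 mm long. z points from tip to handle along the stem. 142.5 mm above the tip.
- ring_mark (a point): Middle of the black ring painted round the stem (2 mm wide), on the stem's axis, 70 mm above the tip and 72.5 mm below the handle's centre. When level with the collar's rim, the tip is 32 mm above the bench, 9 mm above the processor.
- tip (a point): The lower end of the thermometer's stem, on its axis.
- stand_top (a point): Centre of the upper end of the thermometer's stand, 125 mm above the bench: a fixed upright dark steel tube, 30 mm in diameter, on a dark round base of 90 mm. At the start the stem stands in its 9 mm bore with the handle's foot resting on this end; a lift straight up of over 110 mm frees it.
- bottle: Bystander: clear bottle with black cap, 52 mm in diameter, 120 mm high, standing. Origin: centre of its underside. It and the thermometer's stand are on opposite sides of the enclosure, either way round.
- screwdriver: Bystander: screwdriver lying on the bench, 170 mm long.
- parts_tray: Bystander: open grey tray of small parts, 100 by 140 mm, 28 mm high. Origin: centre of its underside.
- solder_reel: Bystander: reel, 56 mm in diameter, 40 mm high, standing on its flange. Origin: centre of its underside.
Mind the look-alikes: they are no part of the job. What is shaped like the part that bears handle but yellow is not meant.

How it is judged:
By the outcome, as a careful person would: the job done as asked, in the order asked, and still so for the second after the job is handed in, while the arm keeps its last pose, push and grip.
It also fails if it takes over 64 s, if anything falls off the work surface, if the arm or the gripper's body presses on something with over 40 N, if the wrist force passes 120 N, or if a joint passes its speed limit or range.

## Robot

A 6-joint arm with a two-finger parallel gripper is mounted at the origin on the work surface. World frame = base frame: x ahead of the robot, y to its left, z up, the work surface at z = 0. Lengths are in m, angles in rad, forces in N, time in s.
With the tool pointing down it reaches from about 0.35 to 0.775 m from the base axis. Payload 5.5 kg.
Tool frame: the origin (TCP) lies on the mounting face of the last link; the fingertips stand 173 mm ahead of it and the grasp point (between the pads) lies 155 mm ahead of it; z points along the fingers, y is the direction in which the jaws open and shut (so a half turn about z gives the same grasp; the last joint's range is limited). The gripper opens to 85 mm and grips with 20 to 120 N. Pads are 22 mm wide; open, the fingers measure 114 mm over their backs; the gripper's body (76 mm by 85 mm) begins 54 mm behind the grasp point. The pads swing forward as they close: fully open they stand 13 mm farther back than shut.
Start: joints at [-1.251, 0.313, 0.046, 1.304, 0, 1.431], TCP at [0.255, -0.515, 0.405] pointing down, gripper open.
Joint ranges: [-2.76, 2.76], [-0.86, 1.69], [-1.03, 1.26], [-2.2, 2.34], [-1.47, 1.5], [-3.14, 3.14]. Speed limits (rad/s): [2.57, 2.57, 3.14, 3.14, 3.14, 3.14].

## Interface

Orientations are given as a unit quaternion [w, x, y, z].
In Python, from workcell import get_state, eyes, env gives the robot as it stands. The module is installed in compiled form; this text tells all that it offers.
- The arm moves only by the tool carry_out, never from a script. Its argument "motion" is a list of rows, each an object of numbers: "jaw": the opening, from -1 (shut) to 1 (fully open); "tx", "ty", "tz": the shift along the tool's x, y, z in cm; "wx", "wy", "wz": the turn, a rotation vector about the tool's x, y, z in degrees. In form: [{"jaw": .., "tx": .., "ty": .., "tz": .., "wx": .., "wy": .., "wz": ..}, ...]. A call has 1 to 20 rows; each row shifts and turns the commanded pose from where the row before left it, along the tool's axes as they then stand; what a row does not reach is not made up. A row lasts 1/8 s, in which the tool goes at most 62.5 mm and 10.7 degrees, less where a joint would pass 70% of its speed; a pose out of reach is approached as far as the arm can. A call with a gripper value outside its range is refused whole. The fingers move at their own pace and stop on an object; "force" is the grip in N (left out, the last holds). Time passes only in rows, so rows that do not move let the fingers close. It gives the time, the measured TCP pose, the force and the opening at its end, in the units of the state.
- get_state(): the state, without advancing time (a new reading comes with each control period).
- eyes.read_camera(name): name is "scene" or "side" or "wrist"; returns the picture (420x560x3 uint8, blue, green, red); there is no depth.
- eyes.calibration(name): a dict with "K" (3x3 intrinsics, pixels), "k1" (the pictures are not rectified: a ray, as slopes to the right and down, at radius r is drawn at 1 + k1 r^2 times it, then the intrinsics apply), "camera_from_world" (4x4, takes a point from world to camera coordinates). Camera axes: x right, y up, looking along -z (the intrinsics and any distortion apply to the point x, -y, -z); pixel columns grow to the right and rows downward; lengths in m; the calibration is good to about 2 mm. A picture is of the moment at which its call begins: read the wrist's pose just before it. calibration takes no time and is no camera call; for the wrist camera it gives the pose at the moment of the call.
- env.hand_in(): hands the job in, once; it reports no verdict.
The state is a dict: "clock": time; "joint_pos": joint angles; "qvel": joint speeds; "tau": joint torques, N m; "tcp_pos": TCP position; "orientation": TCP orientation; "wrist_force": force on the tool from outside, world axes, zero at the start; "ft_torque": the same for the moment, N m; "finger_gap": finger opening in m.
Only numpy, scipy, OpenCV 4.12 (cv2) and the standard library are available. Lean on these libraries where they do the work, as an engineer would, in place of code of your own. Each camera call takes 0.05 s, during which the arm holds its last target.

## Working session

There is one attempt and no reset: what is moved stays moved. The work goes in short steps, Python scripts to look and compute and a tool call to move; the robot and the scene stay as the last step left them, time stands still between calls to the robot, and variables do not carry over. Pictures are saved under pics/ and viewed, and the job is handed in when it is done.

Besides the shell and the picture viewer there is one more tool, called after ">>>" as a command line: name --argument value ..., lists and objects as JSON in quotes. carry_out: Moves the arm, as the interface text tells. Its arguments: {"type":"object","properties":{"motion":{"type":"array"},"force":{"type":"number"}},"required":["motion"]}

```bash
mkdir -p pics; python3 - <<'E'
from workcell import get_state, eyes, env
import cv2
s=get_state()
for k,v in s.items(): print(k,v)
for n in ["scene","side","wrist"]:
    c=eyes.calibration(n); print(n,c)
    cv2.imwrite(f"pics/{n}0.png",eyes.read_camera(n))
E
```

```text
clock 0.0
joint_pos [-1.25062963e+00  3.14021603e-01  4.50117948e-02  1.30358886e+00
  4.62857554e-06  1.43122256e+00]
qvel [-0.0001134  -0.00044909 -0.00082941  0.00170978 -0.00149505  0.00033819]
tau [ 1.06498235e-03 -4.80625927e+01  2.98533601e+01  1.94975431e-02
 -4.33098796e-05 -1.35607903e-05]
tcp_pos [ 0.25508447 -0.51512068  0.40380993]
orientation [-8.97709021e-04  9.73695576e-01  2.27851075e-01 -7.89572270e-05]
wrist_force [ 0.18826061 -1.5042613  -0.20603075]
ft_torque [ 0.01799147 -0.00946184 -0.0133003 ]
finger_gap 0.0856086198958686
scene {'K': array([[488.50105599,   0.        , 273.18525531],
       [  0.        , 488.50105599, 207.65498649],
       [  0.        ,   0.        ,   1.        ]]), 'k1': -0.06550369067765713, 'camera_from_world': array([[ 0.92322102,  0.3839843 ,  0.01479849, -0.55453434],
       [-0.25969064,  0.59506777,  0.76056237,  0.05708043],
       [ 0.28323791, -0.7060102 ,  0.64909621, -1.48275788],
       [ 0.        ,  0.        ,  0.        ,  1.        ]])}
side {'K': array([[410.57911424,   0.        , 280.80517466],
       [  0.        , 4
[... 233 characters left out ...]
e-02, -6.18155530e-01,  7.83631038e-01,
        -1.30712413e-01],
       [-7.85978867e-02,  7.79679557e-01,  6.21226337e-01,
        -9.42122779e-01],
       [ 0.00000000e+00,  0.00000000e+00,  0.00000000e+00,
         1.00000000e+00]])}
wrist {'K': array([[355.12532264,   0.        , 275.37706257],
       [  0.        , 355.12532264, 208.08066118],
       [  0.        ,   0.        ,   1.        ]]), 'k1': -0.056368656295131735, 'camera_from_world': array([[ 0.44380802, -0.8961182 , -0.00257261, -0.57297292],
       [ 0.85028313,  0.42201087, -0.31452412,  0.04021322],
       [ 0.28293646,  0.13740088,  0.949246  , -0.38105403],
       [ 0.        ,  0.        ,  0.        ,  1.        ]])}
```

View pics/scene0.png

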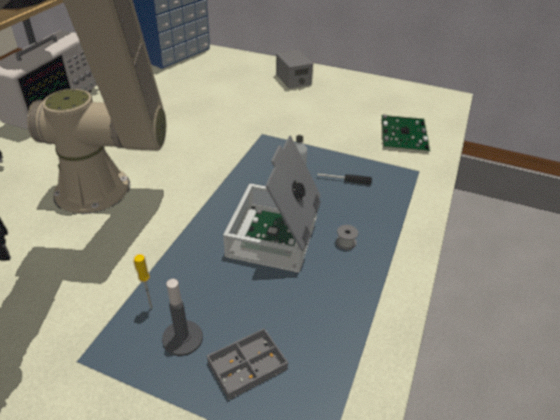

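View pics/side0.png

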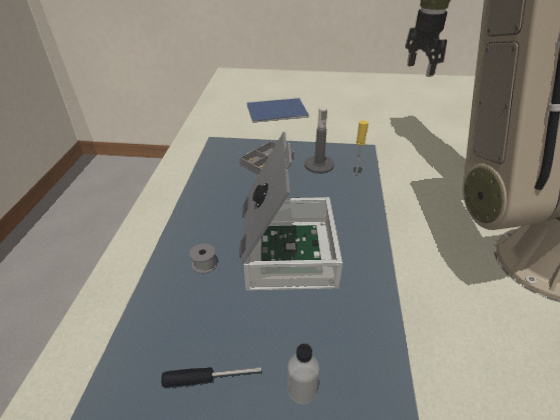

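View pics/wrist0.png

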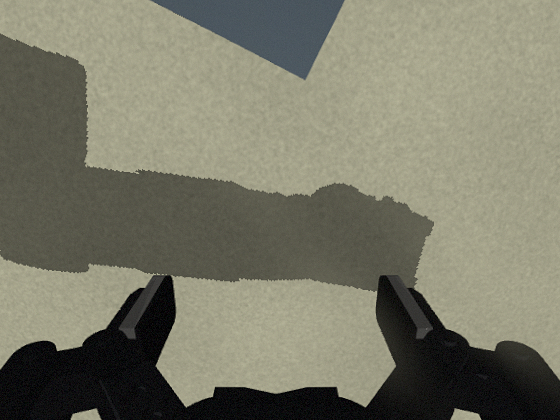

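Handle candidates are the white cylinder on the dark stand at scene (174,292), side (322,117), and the yellow one at scene (141,268), side (362,133). The description picks the white one; I'll check it in a crop.

```bash
cat > h.py <<'E'
import numpy as np, cv2
from workcell import get_state, eyes, env
def cal(n): return eyes.calibration(n)
def ray(c,uv):
    K=c["K"];T=np.array(c["camera_from_world"]);R,t=T[:3,:3],T[:3,3]
    d=np.array([(uv[0]-K[0,2])/K[0,0],(uv[1]-K[1,2])/K[1,1]]); r=np.linalg.norm(d)
    x=r
    for _ in range(20): x=r/(1+c["k1"]*x*x)
    s=d*(x/r if r>0 else 1)
    v=R.T@np.array([s[0],-s[1],-1.]); return -R.T@t, v/np.linalg.norm(v)
def proj(c,p):
    T=np.array(c["camera_from_world"]);q=T[:3,:3]@np.array(p)+T[:3,3]
    s=np.array([q[0],-q[1]])/-q[2]; s=s*(1+c["k1"]*(s@s)); K=c["K"]
    return np.array([K[0,0]*s[0]+K[0,2],K[1,1]*s[1]+K[1,2]])
def onz(c,uv,z):
    o,v=ray(c,uv); return o+v*(z-o[2])/v[2]
def tri(*cu):
    A=np.zeros((3,3));b=np.zeros(3);L=[]
    for c,uv in cu:
        o,v=ray(c,uv);P=np.eye(3)-np.outer(v,v);A+=P;b+=P@o;L.append((o,P))
    p=np.linalg.solve(A,b); return p,[1e3*np.linalg.norm(P@(p-o)) for o,P in L]
def crop(img,x0,y0,x1,y1,k,name):
    cv2.imwrite("pics/"+name,cv2.resize(img[y0:y1,x0:x1],None,fx=k,fy=k,interpolation=cv2.INTER_CUBIC))
E
python3 - <<'E'
import cv2,numpy as np
from h import *
a=cv2.imread("pics/scene0.png");b=cv2.imread("pics/side0.png")
crop(a,120,240,220,360,5,"c_scene_th.png")
crop(a,210,120,350,280,3.75,"c_scene_box.png") if 0 else crop(a,210,125,340,275,4,"c_scene_box.png")
crop(b,290,95,380,185,6,"c_side_th.png")
crop(b,230,125,350,295,3.5,"c_side_box.png")
E
```

```text
(no output)
```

View pics/c_scene_th.png

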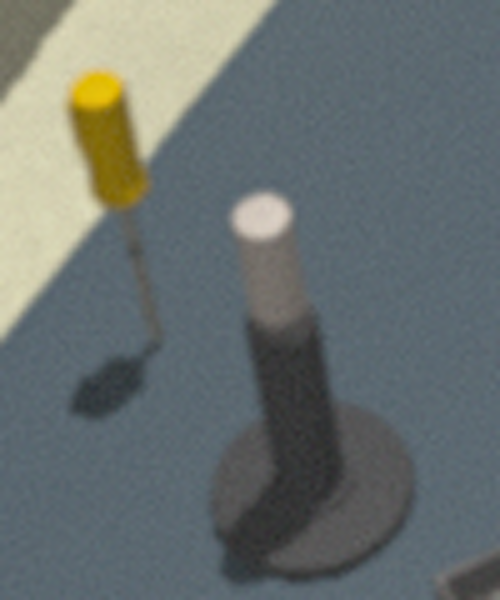

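View pics/c_scene_box.png

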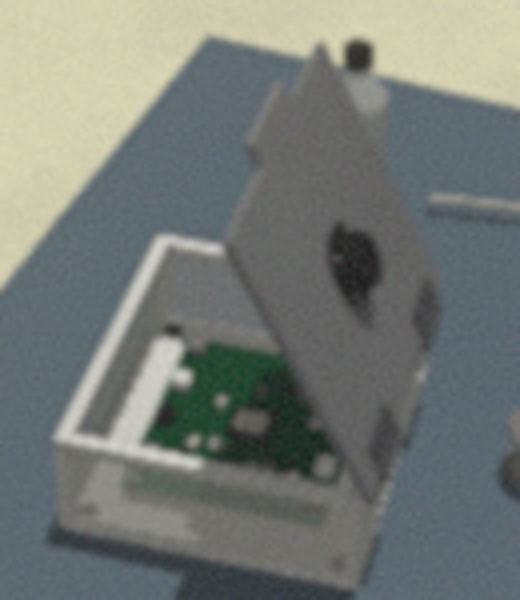

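View pics/c_side_th.png

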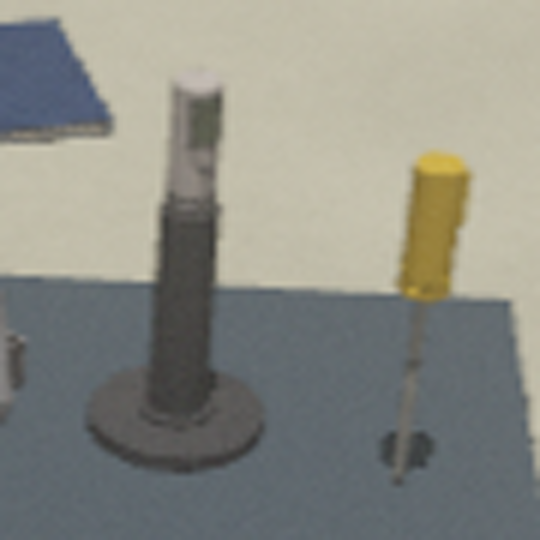

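View pics/c_side_box.png

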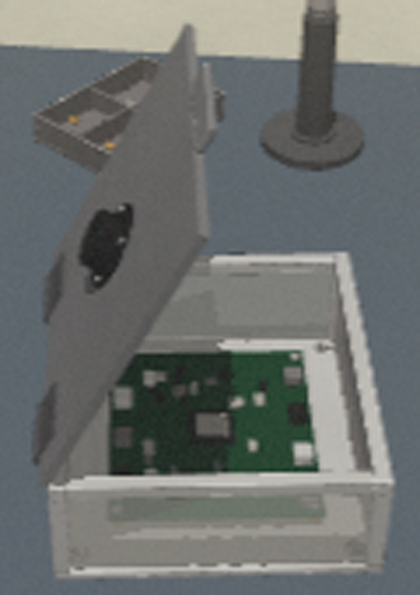

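```bash
python3 - <<'E'
from h import *
np.set_printoptions(precision=4,suppress=True)
S,D=cal("scene"),cal("side")
print("cams",ray(S,(280,210))[0],ray(D,(280,210))[0])
print("handle top",tri((S,(172.6,283)),(D,(323,108.3))),onz(S,(172.6,283),.19),onz(D,(323,108.3),.19))
print("base scene", onz(S,(183,338),.008))
b=dict(FL=((250.2,184),(342.3,263.6)),FR=((223.8,234.5),(330.6,197.3)))
for k,(u,v) in b.items(): print(k,tri((S,u),(D,v)),onz(S,u,.08),onz(D,v,.08))
print("RL side",onz(D,(244.3,264.1),.08))
l=dict(L=((290,136.3),(289,193)),R=((267,186.5),(284.3,132)))
for k,(u,v) in l.items(): print("lid",k,tri((S,u),(D,v)))
print("yellow top",tri((S,(139.7,258.3)),(D,(363.5,122))),"yellow bottom",onz(S,(150.7,308.5),0),onz(D,(356.5,175),0))
E
```

```text
cams [ 0.9468 -0.8679  0.9272] [0.5394 0.7145 0.688 ]
handle top (array([ 0.5299, -0.3554,  0.189 ]), [np.float64(0.7437626517156145), np.float64(0.7437626517154475)]) [ 0.5313 -0.3562  0.19  ] [ 0.5292 -0.3541  0.19  ]
base scene [ 0.5333 -0.3582  0.008 ]
FL (array([0.475 , 0.1257, 0.0778]), [np.float64(1.4664253765475528), np.float64(1.4664253765477324)]) [0.4778 0.1229 0.08  ] [0.4738 0.1271 0.08  ]
FR (array([ 0.5007, -0.0913,  0.0799]), [np.float64(2.410183334636656), np.float64(2.410183334636856)]) [ 0.5034 -0.0916  0.08  ] [ 0.4984 -0.0927  0.08  ]
RL side [0.6706 0.1483 0.08  ]
lid L (array([0.5844, 0.1378, 0.2571]), [np.float64(1.3750683917305782), np.float64(1.3750683917306008)])
lid R (array([ 0.6131, -0.0794,  0.2588]), [np.float64(1.48766239059975), np.float64(1.4876623905996273)])
yellow top (array([ 0.4199, -0.3133,  0.1733]), [np.float64(1.692931846005154), np.float64(1.6929318460051916)]) yellow bottom [ 0.4181 -0.3129  0.    ] [ 0.4171 -0.3164  0.    ]
```

>>> carry_out --motion '[{"jaw": -1,"tx": 4.2,"ty": -0.3,"tz": -0.7},{"jaw": -1,"tx": 4.2,"ty": -0.3,"tz": -0.7},{"jaw": -1,"tx": 4.2,"ty": -0.3,"tz": -0.7},{"jaw": -1,"tx": 4.2,"ty": -0.3,"tz": -0.7},{"jaw": -1,"tx": 4.2,"ty": -0.3,"tz": -0.7},{"jaw": -1,"tx": 4.2,"ty": -0.3,"tz": -0.7},{"jaw": -1,"tx": 4.2,"ty": -0.3,"tz": -0.7},{"jaw": -1,"tx": 4.2,"ty": -0.3,"tz": -0.7},{"jaw": -1,"tx": 4.2,"ty": -0.3,"tz": -0.7},{"jaw": -1,"tx": 4.2,"ty": -0.3,"tz": -0.7},{"jaw": -1,"tx": 2.7,"ty": -3.25},{"jaw": -1,"tx": 2.7,"ty": -3.25},{"jaw": -1,"tx": 2.7,"ty": -3.25},{"jaw": -1,"tx": 2.7,"ty": -3.25},{"jaw": -1,"tx": 2.7,"ty": -3.25},{"jaw": -1,"tx": 2.7,"ty": -3.25},{"jaw": -1,"tx": 2.7,"ty": -3.25},{"jaw": -1,"tx": 2.7,"ty": -3.25}]'

```text
invalid input at $.motion[0]: expected keys jaw, tx, ty, tz, wx, wy, wz
```

>>> carry_out --motion '[{"jaw": -1,"tx": 4.2,"ty": -0.3,"tz": -0.7,"wx": 0,"wy": 0,"wz": 0},{"jaw": -1,"tx": 4.2,"ty": -0.3,"tz": -0.7,"wx": 0,"wy": 0,"wz": 0},{"jaw": -1,"tx": 4.2,"ty": -0.3,"tz": -0.7,"wx": 0,"wy": 0,"wz": 0},{"jaw": -1,"tx": 4.2,"ty": -0.3,"tz": -0.7,"wx": 0,"wy": 0,"wz": 0},{"jaw": -1,"tx": 4.2,"ty": -0.3,"tz": -0.7,"wx": 0,"wy": 0,"wz": 0},{"jaw": -1,"tx": 4.2,"ty": -0.3,"tz": -0.7,"wx": 0,"wy": 0,"wz": 0},{"jaw": -1,"tx": 4.2,"ty": -0.3,"tz": -0.7,"wx": 0,"wy": 0,"wz": 0},{"jaw": -1,"tx": 4.2,"ty": -0.3,"tz": -0.7,"wx": 0,"wy": 0,"wz": 0},{"jaw": -1,"tx": 4.2,"ty": -0.3,"tz": -0.7,"wx": 0,"wy": 0,"wz": 0},{"jaw": -1,"tx": 4.2,"ty": -0.3,"tz": -0.7,"wx": 0,"wy": 0,"wz": 0},{"jaw": -1,"tx": 2.7,"ty": -3.25,"tz": 0,"wx": 0,"wy": 0,"wz": 0},{"jaw": -1,"tx": 2.7,"ty": -3.25,"tz": 0,"wx": 0,"wy": 0,"wz": 0},{"jaw": -1,"tx": 2.7,"ty": -3.25,"tz": 0,"wx": 0,"wy": 0,"wz": 0},{"jaw": -1,"tx": 2.7,"ty": -3.25,"tz": 0,"wx": 0,"wy": 0,"wz": 0},{"jaw": -1,"tx": 2.7,"ty": -3.25,"tz": 0,"wx": 0,"wy": 0,"wz": 0},{"jaw": -1,"tx": 2.7,"ty": -3.25,"tz": 0,"wx": 0,"wy": 0,"wz": 0},{"jaw": -1,"tx": 2.7,"ty": -3.25,"tz": 0,"wx": 0,"wy": 0,"wz": 0},{"jaw": -1,"tx": 2.7,"ty": -3.25,"tz": 0,"wx": 0,"wy": 0,"wz": 0}]'

```text
clock: 2.4
tcp_pos: [0.6966, 0.0282, 0.4742]
orientation: [-0.0, 0.974, 0.228, -0.0]
wrist_force: [0.2, -0.6, -1.0]
finger_gap: 0.0002
```

>>> carry_out --motion '[{"jaw": -1,"tx": -1.9,"ty": -0.7,"tz": 2.8,"wx": 0,"wy": 0,"wz": 0},{"jaw": -1,"tx": -1.9,"ty": -0.7,"tz": 2.8,"wx": 0,"wy": 0,"wz": 0},{"jaw": -1,"tx": -1.55,"ty": -0.55,"tz": 0.1,"wx": 0,"wy": 0,"wz": 0},{"jaw": -1,"tx": -1.55,"ty": -0.55,"tz": 0.1,"wx": 0,"wy": 0,"wz": 0},{"jaw": -1,"tx": -1.5,"ty": -0.5,"tz": 0.9,"wx": 0,"wy": 0,"wz": 0},{"jaw": -1,"tx": -1.5,"ty": -0.5,"tz": 0.9,"wx": 0,"wy": 0,"wz": 0},{"jaw": -1,"tx": -1.3,"ty": -0.45,"tz": 1.2,"wx": 0,"wy": 0,"wz": 0},{"jaw": -1,"tx": -1.3,"ty": -0.45,"tz": 1.2,"wx": 0,"wy": 0,"wz": 0}]'

```text
clock: 3.4
tcp_pos: [0.5646, 0.0108, 0.3744]
orientation: [0.0, 0.974, 0.228, 0.0]
wrist_force: [0.5, 0.0, 0.6]
finger_gap: -0.0001
```

```bash
python3 - <<'E'
from h import *
b=eyes.read_camera("side"); crop(b,200,40,400,300,2.3,"side1.png")
E
```

```text
(no output)
```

View pics/side1.png

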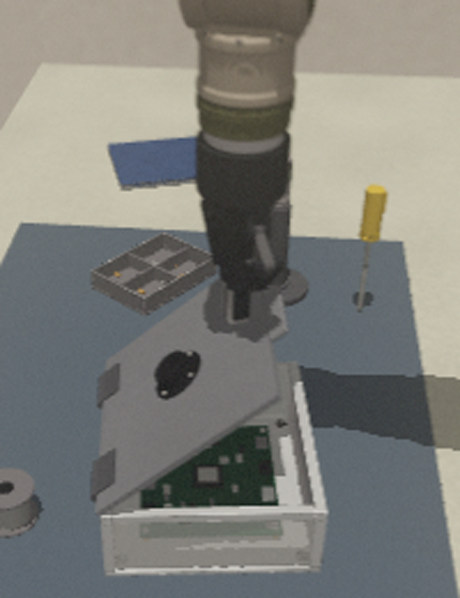

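The side view shows the fingertips on the lid's outer face near its front edge, with the lid about 0.7 rad open. Continuing the arc.

>>> carry_out --motion '[{"jaw": -1,"tx": -1.0,"ty": -0.35,"tz": 1.45,"wx": 0,"wy": 0,"wz": 0},{"jaw": -1,"tx": -1.0,"ty": -0.35,"tz": 1.45,"wx": 0,"wy": 0,"wz": 0},{"jaw": -1,"tx": -0.7,"ty": -0.25,"tz": 1.6,"wx": 0,"wy": 0,"wz": 0},{"jaw": -1,"tx": -0.7,"ty": -0.25,"tz": 1.6,"wx": 0,"wy": 0,"wz": 0},{"jaw": -1,"tx": -0.5,"ty": -0.2,"tz": 1.7,"wx": 0,"wy": 0,"wz": 0},{"jaw": -1,"tx": -0.3,"ty": -0.1,"tz": 1.6,"wx": 0,"wy": 0,"wz": 0},{"jaw": -1,"tx": 0,"ty": 0,"tz": 0.8,"wx": 0,"wy": 0,"wz": 0},{"jaw": -1,"tx": 0,"ty": 0,"tz": 0.4,"wx": 0,"wy": 0,"wz": 0}]'

```text
clock: 4.45
tcp_pos: [0.5208, 0.0056, 0.2684]
orientation: [-0.0, 0.974, 0.228, -0.0]
wrist_force: [-0.3, -0.2, -0.1]
finger_gap: -0.0002
```

```bash
python3 - <<'E'
from h import *
b=eyes.read_camera("side"); crop(b,200,40,400,300,2.3,"side2.png")
E
```

```text
(no output)
```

View pics/side2.png

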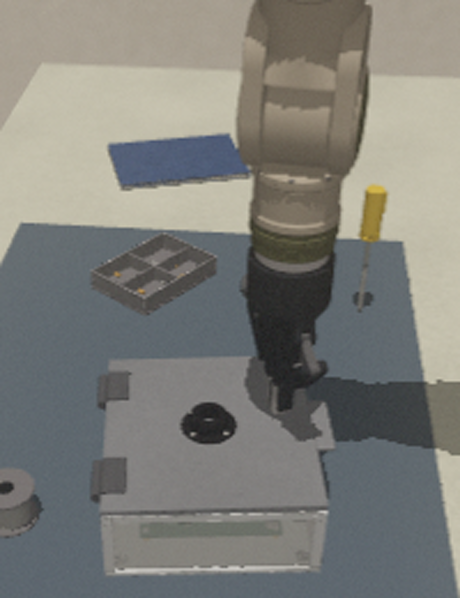

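Lid nearly shut; press the last bit gently.

>>> carry_out --motion '[{"jaw": -1,"tx": 0,"ty": 0,"tz": 0.5,"wx": 0,"wy": 0,"wz": 0},{"jaw": -1,"tx": 0,"ty": 0,"tz": 0.4,"wx": 0,"wy": 0,"wz": 0},{"jaw": -1,"tx": 0,"ty": 0,"tz": 0.05,"wx": 0,"wy": 0,"wz": 0},{"jaw": -1,"tx": 0,"ty": 0,"tz": 0,"wx": 0,"wy": 0,"wz": 0}]'

```text
clock: 5.0
tcp_pos: [0.5208, 0.0055, 0.2595]
orientation: [0.0, 0.974, 0.228, 0.0]
wrist_force: [-0.6, 0.7, 1.6]
finger_gap: -0.0001
```

>>> carry_out --motion '[{"jaw": -1,"tx": 0,"ty": 0,"tz": 0.1,"wx": 0,"wy": 0,"wz": 0},{"jaw": -1,"tx": 0,"ty": 0,"tz": 0,"wx": 0,"wy": 0,"wz": 0},{"jaw": 0.5,"tx": 0,"ty": 0,"tz": -2,"wx": 0,"wy": 0,"wz": 0},{"jaw": 1,"tx": 0,"ty": 0,"tz": -4,"wx": 0,"wy": 0,"wz": 0},{"jaw": 1,"tx": 0,"ty": 0,"tz": -4,"wx": 0,"wy": 0,"wz": 0},{"jaw": 1,"tx": 0,"ty": 0,"tz": -4,"wx": 0,"wy": 0,"wz": 0},{"jaw": 1,"tx": 0,"ty": 0,"tz": 0,"wx": 0,"wy": 0,"wz": 0},{"jaw": 1,"tx": 0,"ty": 0,"tz": 0,"wx": 0,"wy": 0,"wz": 0}]'

```text
clock: 6.0
tcp_pos: [0.5204, 0.0056, 0.3976]
orientation: [-0.0, 0.974, 0.228, -0.0]
wrist_force: [0.4, 0.8, -0.7]
finger_gap: 0.0856
```

```bash
python3 - <<'E'
from h import *
np.set_printoptions(precision=4,suppress=True)
W=cal("wrist"); w=eyes.read_camera("wrist"); s=eyes.read_camera("scene"); d=eyes.read_camera("side")
np.save("pics/W3.npy",W,allow_pickle=True)
for n,i in zip("wsd",(w,s,d)): cv2.imwrite(f"pics/{n}3.png",i)
st=get_state(); print(st["tcp_pos"],st["wrist_force"],st["joint_pos"]); print("cam",ray(W,(280,210))[0], "port proj",proj(W,(.586,.028,.102)))
E
```

```text
[0.5202 0.0056 0.3967] [-0.3769 -0.3071  0.8041] [-0.1436  0.2109 -0.1094  1.2531 -0.0001  2.5382]
cam [0.5932 0.0426 0.3666] port proj [289.4982 109.5316]
```

View pics/w3.png

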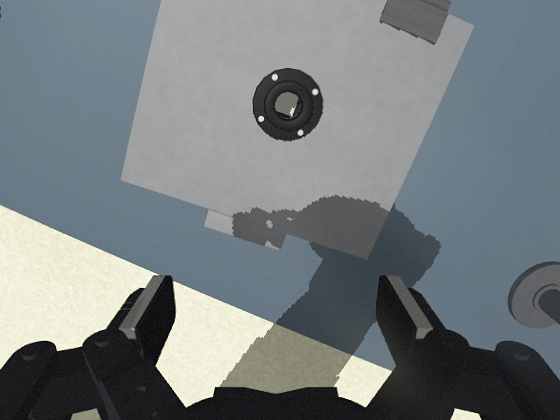

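View pics/d3.png

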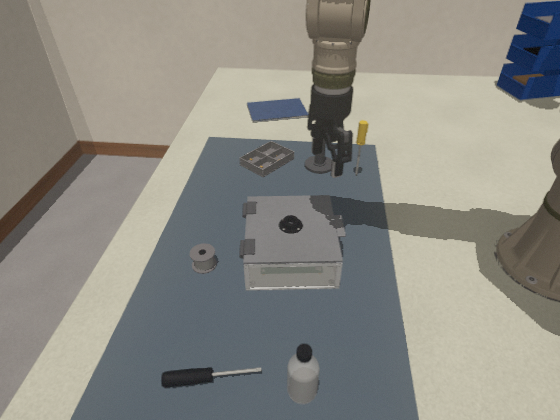

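```bash
python3 - <<'E'
from h import *
np.set_printoptions(precision=4,suppress=True)
W=np.load("pics/W3.npy",allow_pickle=True).item(); w=cv2.imread("pics/w3.png")
crop(w,235,50,340,155,6,"w3c.png")
g=cv2.cvtColor(w,cv2.COLOR_BGR2GRAY)
m=np.zeros_like(g);m[55:150,240:340]=(g[55:150,240:340]<70)*255
cs,_=cv2.findContours(m,cv2.RETR_EXTERNAL,cv2.CHAIN_APPROX_NONE);c=max(cs,key=cv2.contourArea)
P=np.array([onz(W,p[0],.089)[:2] for p in c]);e=cv2.fitEllipse((P*1e4).astype(np.float32));print("flange",np.array(e[0])/1e4,np.array(e[1])/1e4)
# lid corners z .086
for n,uv in dict(FL=(121,180),FR=(368,259),RR=(473,25)).items(): print(n,onz(W,uv,.086))
for f,n in (("s","scene"),("d","side")):
    C=cal(n);i=cv2.imread(f"pics/{f}3.png");u=proj(C,(.586,.028,.095)).astype(int);crop(i,u[0]-60,u[1]-50,u[0]+60,u[1]+50,5,f+"3c.png");print(n,u)
E
```

```text
flange [0.5879 0.0303] [0.052 0.052]
FL [0.475  0.1258 0.086 ]
FR [ 0.5034 -0.0923  0.086 ]
RR [ 0.7004 -0.0654  0.086 ]
scene [272 210]
side [290 222]
```

View pics/w3c.png

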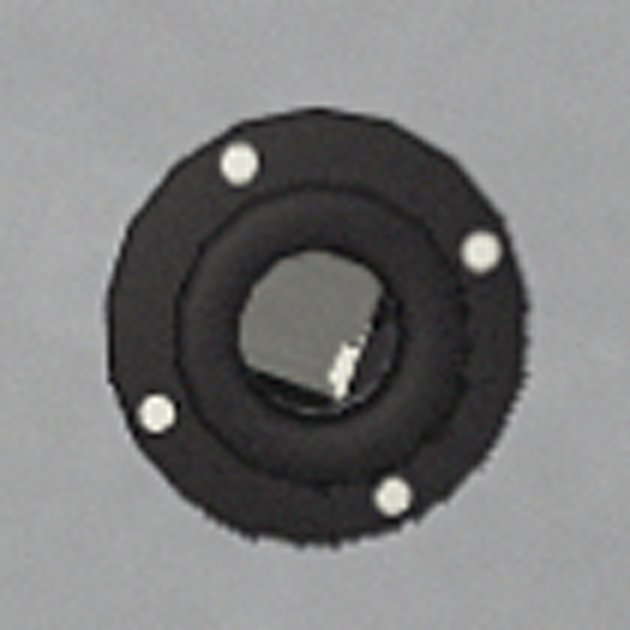

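View pics/d3c.png

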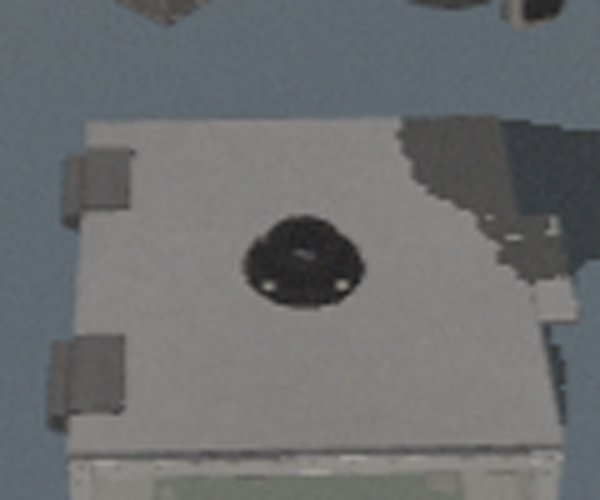

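View pics/s3c.png

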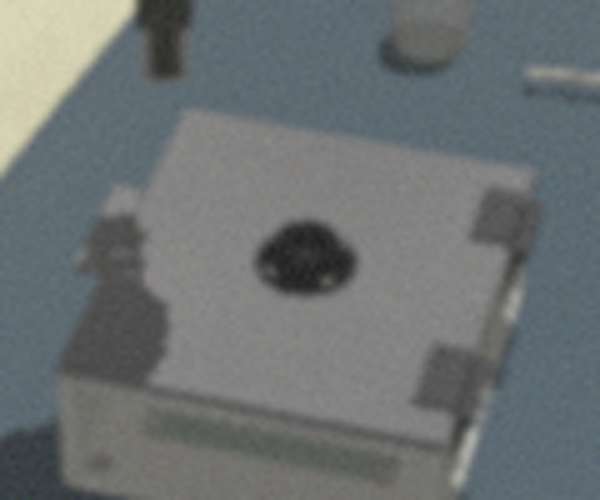

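The wrist view shows the port at (288,104), flange diameter 52 mm at z=0.089. The lid corners at z=0.086 give a 220 x 199 mm plate, so the lid is flat shut, and both methods put the port at (0.588, 0.030). On to the thermometer.

>>> carry_out --motion '[{"jaw": 1,"tx": -2.9,"ty": 4.1,"tz": -0.3,"wx": 0,"wy": 0,"wz": 0},{"jaw": 1,"tx": -2.9,"ty": 4.1,"tz": 0,"wx": 0,"wy": 0,"wz": 0},{"jaw": 1,"tx": -2.9,"ty": 4.1,"tz": 0,"wx": 0,"wy": 0,"wz": 0},{"jaw": 1,"tx": -2.9,"ty": 4.1,"tz": 0,"wx": 0,"wy": 0,"wz": 0},{"jaw": 1,"tx": -2.9,"ty": 4.1,"tz": 0,"wx": 0,"wy": 0,"wz": 0},{"jaw": 1,"tx": -2.9,"ty": 4.1,"tz": 0,"wx": 0,"wy": 0,"wz": 0},{"jaw": 1,"tx": -2.9,"ty": 4.1,"tz": 0,"wx": 0,"wy": 0,"wz": 0},{"jaw": 1,"tx": -2.9,"ty": 4.1,"tz": 0,"wx": 0,"wy": 0,"wz": 0},{"jaw": 1,"tx": 0,"ty": 0,"tz": 0,"wx": 0,"wy": 0,"wz": 0},{"jaw": 1,"tx": 0,"ty": 0,"tz": 0,"wx": 0,"wy": 0,"wz": 0}]'

```text
clock: 7.4
tcp_pos: [0.458, -0.3911, 0.4]
orientation: [-0.001, 0.974, 0.228, -0.0]
wrist_force: [-0.1, 0.2, 1.1]
finger_gap: 0.0855
```

```bash
python3 - <<'E'
from h import *
np.set_printoptions(precision=4,suppress=True)
st=get_state(); W=cal("wrist"); w=eyes.read_camera("wrist"); cv2.imwrite("pics/w4.png",w); np.save("pics/W4.npy",W,allow_pickle=True)
print(st["tcp_pos"],st["orientation"],"cam",ray(W,(280,210))[0]); print(proj(W,(.53,-.355,.19)),proj(W,(.53,-.355,.125)),proj(W,(.53,-.355,0)))
E
```

```text
[ 0.458  -0.3911  0.4   ] [-0.0012  0.9738  0.2276 -0.0005] cam [ 0.5308 -0.3541  0.3689]
[277.7372  93.2663] [277.4597  92.6352] [277.2006  92.0462]
```

View pics/w4.png

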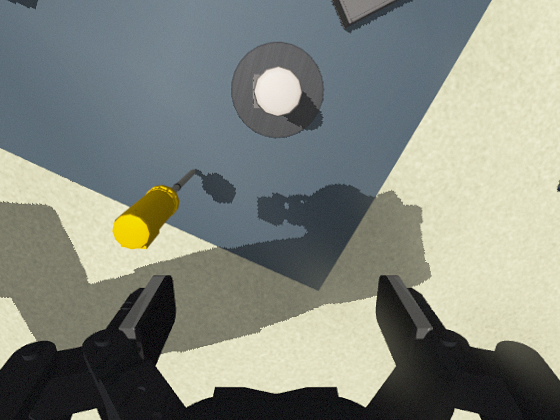

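```bash
python3 - <<'E'
from h import *
np.set_printoptions(precision=4,suppress=True)
W=np.load("pics/W4.npy",allow_pickle=True).item(); w=cv2.imread("pics/w4.png")
g=cv2.cvtColor(w,cv2.COLOR_BGR2GRAY)
def fit(m,z,off):
    cs,_=cv2.findContours(m,cv2.RETR_EXTERNAL,cv2.CHAIN_APPROX_NONE);c=max(cs,key=cv2.contourArea)
    P=np.array([onz(W,p[0]+off,z)[:2] for p in c]);e=cv2.fitEllipse((P*1e4).astype(np.float32));print(np.array(e[0])/1e4,np.array(e[1])/1e4)
r=g[60:120,245:310]; fit(((r>165)*255).astype(np.uint8),.19,[245,60])
crop(w,220,30,335,145,5,"w4c.png")
E
```

```text
[ 0.5308 -0.3544] [0.0215 0.0216]
```

View pics/w4c.png

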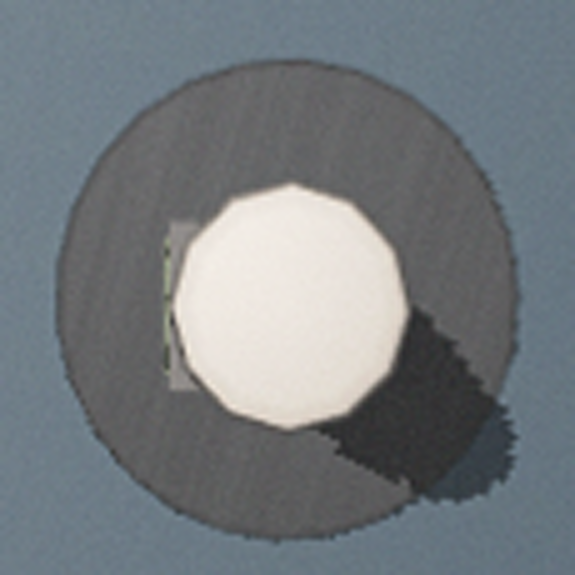

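The wrist view confirms the white handle at (278,91), diameter about 22 mm at z=0.19 and centre (0.531, -0.354). A small display sticks out on the left, where a jaw would press, so I turn the gripper 90° to grip the plain sides.

>>> carry_out --motion '[{"jaw": 1,"tx": 4.1,"ty": -0.05,"tz": 0,"wx": 0,"wy": 0,"wz": 0},{"jaw": 1,"tx": 4.05,"ty": 0,"tz": 0,"wx": 0,"wy": 0,"wz": 0},{"jaw": 1,"tx": 0,"ty": 0,"tz": 0,"wx": 0,"wy": 0,"wz": -10},{"jaw": 1,"tx": 0,"ty": 0,"tz": 0,"wx": 0,"wy": 0,"wz": -10},{"jaw": 1,"tx": 0,"ty": 0,"tz": 0,"wx": 0,"wy": 0,"wz": -10},{"jaw": 1,"tx": 0,"ty": 0,"tz": 0,"wx": 0,"wy": 0,"wz": -10},{"jaw": 1,"tx": 0,"ty": 0,"tz": 0,"wx": 0,"wy": 0,"wz": -10},{"jaw": 1,"tx": 0,"ty": 0,"tz": 0,"wx": 0,"wy": 0,"wz": -10},{"jaw": 1,"tx": 0,"ty": 0,"tz": 0,"wx": 0,"wy": 0,"wz": -10},{"jaw": 1,"tx": 0,"ty": 0,"tz": 0,"wx": 0,"wy": 0,"wz": -10},{"jaw": 1,"tx": 0,"ty": 0,"tz": 0,"wx": 0,"wy": 0,"wz": -10},{"jaw": 1,"tx": 0,"ty": 0,"tz": 0,"wx": 0,"wy": 0,"wz": 0},{"jaw": 1,"tx": 0,"ty": 0,"tz": 0,"wx": 0,"wy": 0,"wz": 0}]'

```text
clock: 9.07
tcp_pos: [0.5313, -0.3537, 0.4013]
orientation: [-0.0, 0.528, 0.849, -0.0]
wrist_force: [-0.0, -0.0, -0.9]
finger_gap: 0.085
```

```bash
cat >> h.py <<'E'
from scipy.spatial.transform import Rotation as Ro
def Rt(s): q=s["orientation"]; return Ro.from_quat([q[1],q[2],q[3],q[0]]).as_matrix()
E
python3 - <<'E'
from h import *
np.set_printoptions(precision=4,suppress=True)
st=get_state(); R=Rt(st); print(R, st["tcp_pos"],st["joint_pos"]); g=st["tcp_pos"]+.155*R[:,2]; print("grasp pt",g,"to handle in tool cm",100*R.T@(np.array([.5308,-.3544,.162])-g))
cv2.imwrite("pics/w5.png",eyes.read_camera("wrist"))
E
```

```text
[[-0.4424  0.8968 -0.    ]
 [ 0.8968  0.4424 -0.    ]
 [ 0.     -0.     -1.    ]] [ 0.5313 -0.3537  0.4013] [-0.7131  0.441   0.225   1.3548 -0.      0.3995]
grasp pt [ 0.5313 -0.3537  0.2463] to handle in tool cm [-0.0399 -0.0721  8.4337]
```

View pics/w5.png

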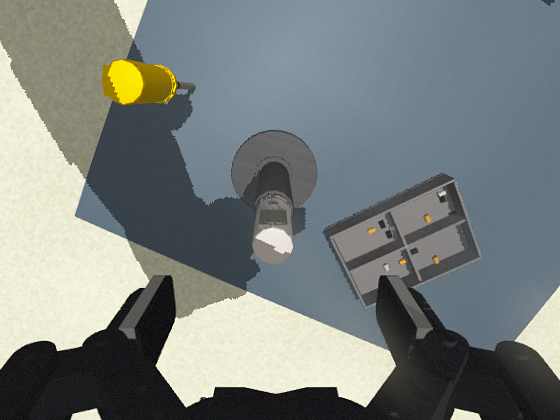

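Handle is centred between the jaws at (273,245) and the display faces the camera. Descend and grip.

>>> carry_out --motion '[{"jaw": 1,"tx": -0.05,"ty": -0.05,"tz": 2.6,"wx": 0,"wy": 0,"wz": 0},{"jaw": 1,"tx": 0,"ty": 0,"tz": 2.6,"wx": 0,"wy": 0,"wz": 0},{"jaw": 1,"tx": 0,"ty": 0,"tz": 2.2,"wx": 0,"wy": 0,"wz": 0},{"jaw": 1,"tx": 0,"ty": 0,"tz": 1,"wx": 0,"wy": 0,"wz": 0},{"jaw": 1,"tx": 0,"ty": 0,"tz": 0,"wx": 0,"wy": 0,"wz": 0},{"jaw": 0,"tx": 0,"ty": 0,"tz": 0,"wx": 0,"wy": 0,"wz": 0},{"jaw": -0.3,"tx": 0,"ty": 0,"tz": 0,"wx": 0,"wy": 0,"wz": 0},{"jaw": -1,"tx": 0,"ty": 0,"tz": 0,"wx": 0,"wy": 0,"wz": 0},{"jaw": -1,"tx": 0,"ty": 0,"tz": 0,"wx": 0,"wy": 0,"wz": 0},{"jaw": -1,"tx": 0,"ty": 0,"tz": 0,"wx": 0,"wy": 0,"wz": 0},{"jaw": -1,"tx": 0,"ty": 0,"tz": 0,"wx": 0,"wy": 0,"wz": 0}]' --force 40

```text
clock: 10.5
tcp_pos: [0.5309, -0.3555, 0.3178]
orientation: [0.001, 0.527, 0.85, -0.0]
wrist_force: [-0.2, -0.4, 4.5]
finger_gap: 0.023
```

```bash
python3 - <<'E'
from h import *
np.set_printoptions(precision=4,suppress=True)
st=get_state(); print(st["tcp_pos"],st["wrist_force"],st["finger_gap"])
cv2.imwrite("pics/w6.png",eyes.read_camera("wrist"))
d=eyes.read_camera("side"); crop(d,270,60,390,190,4.5,"d6c.png")
E
```

```text
[ 0.5309 -0.3555  0.3178] [-0.1713 -0.3503  4.5472] 0.02299599573156059
```

View pics/w6.png

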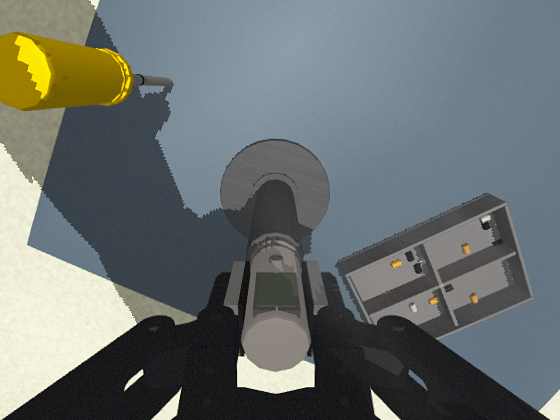

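View pics/d6c.png

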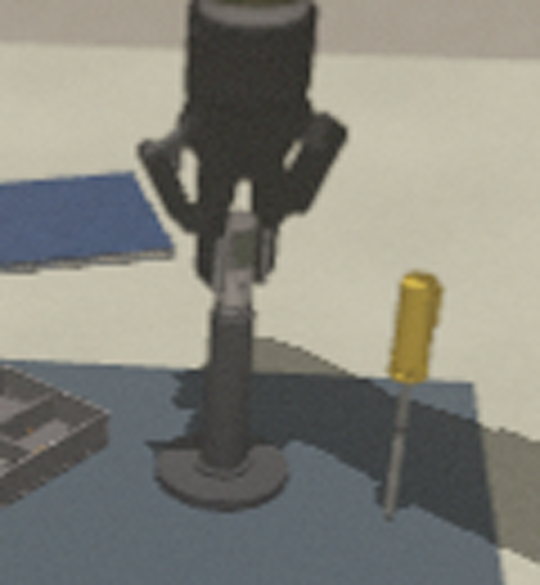

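>>> carry_out --motion '[{"jaw": -1,"tx": 0,"ty": 0,"tz": -1,"wx": 0,"wy": 0,"wz": 0},{"jaw": -1,"tx": 0,"ty": 0,"tz": -2.5,"wx": 0,"wy": 0,"wz": 0},{"jaw": -1,"tx": 0,"ty": 0,"tz": -3,"wx": 0,"wy": 0,"wz": 0},{"jaw": -1,"tx": 0,"ty": 0,"tz": -3,"wx": 0,"wy": 0,"wz": 0},{"jaw": -1,"tx": 0,"ty": 0,"tz": -3,"wx": 0,"wy": 0,"wz": 0},{"jaw": -1,"tx": 0,"ty": 0,"tz": -2,"wx": 0,"wy": 0,"wz": 0},{"jaw": -1,"tx": 0,"ty": 0,"tz": -0.5,"wx": 0,"wy": 0,"wz": 0},{"jaw": -1,"tx": 0,"ty": 0,"tz": 0,"wx": 0,"wy": 0,"wz": 0}]'

```text
clock: 11.6
tcp_pos: [0.5309, -0.3554, 0.4667]
orientation: [-0.0, 0.527, 0.85, 0.0]
wrist_force: [-0.0, 0.8, -1.4]
finger_gap: 0.023
```

```bash
python3 - <<'E'
from h import *
np.set_printoptions(precision=4,suppress=True)
st=get_state(); print(st["tcp_pos"],st["wrist_force"],st["finger_gap"],st["orientation"])
W=cal("wrist");np.save("pics/W7.npy",W,allow_pickle=True)
cv2.imwrite("pics/w7.png",eyes.read_camera("wrist"))
d=eyes.read_camera("side");cv2.imwrite("pics/d7.png",d); crop(d,270,30,390,190,3.7,"d7c.png")
s=eyes.read_camera("scene");cv2.imwrite("pics/s7.png",s);crop(s,120,190,240,350,3.7,"s7c.png")
E
```

```text
[ 0.5309 -0.3554  0.4667] [-0.0188  0.8228 -1.3853] 0.022983852662606583 [-0.0002  0.5273  0.8496  0.    ]
```

View pics/w7.png

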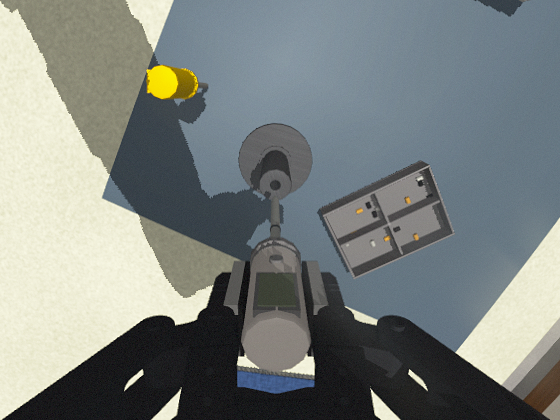

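View pics/d7c.png

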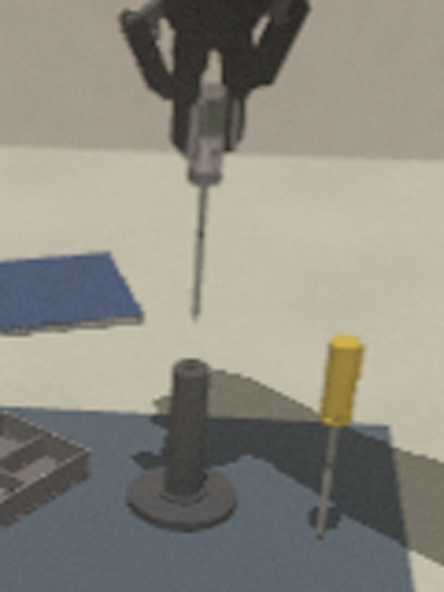

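View pics/s7c.png

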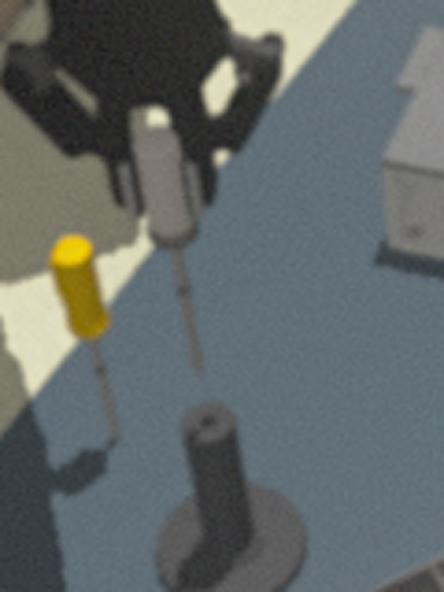

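```bash
python3 - <<'E'
from h import *
np.set_printoptions(precision=4,suppress=True)
S,D=cal("scene"),cal("side")
W=np.load("pics/W7.npy",allow_pickle=True).item()
f=lambda u,x0,y0:(x0+u[0]/3.7-.37,y0+u[1]/3.7-.37)
print("tip",tri((S,f((199,371),120,190)),(D,f((195.5,320),270,30))))
print("ring",tri((S,f((183.5,289),120,190)),(D,f((201.5,233),270,30))))
print("foot",tri((S,f((174,245),120,190)),(D,f((204.5,181),270,30))))
w=cv2.imread("pics/w7.png");crop(w,235,150,320,260,5,"w7c.png")
for z in (.164,.234,.274): print(proj(W,(.5309,-.3554,z)))
E
```

```text
tip (array([ 0.5291, -0.3547,  0.1663]), [np.float64(0.15589134964965298), np.float64(0.1558913496494322)])
ring (array([ 0.5297, -0.3565,  0.2342]), [np.float64(0.5152642750695989), np.float64(0.5152642750696887)])
foot (array([ 0.5308, -0.36  ,  0.2712]), [np.float64(1.3607870565146154), np.float64(1.3607870565144422)])
[274.454  198.6783]
[274.2139 231.717 ]
[273.998  261.5377]
```

View pics/w7c.png

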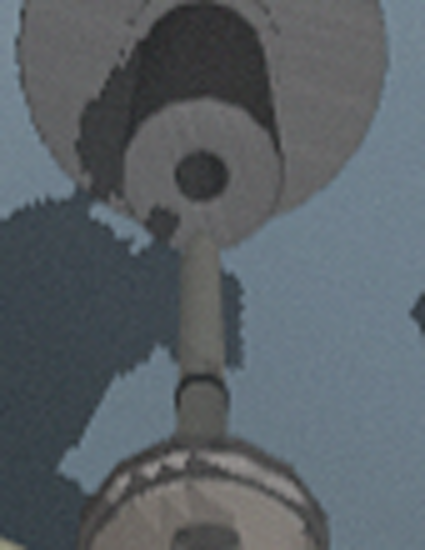

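Thermometer is free: in the side view the stem hangs straight and clear of the stand. The ring triangulates at z=0.234, exactly as expected. Carry it over the port, with the tip about 62 mm above the rim.

>>> carry_out --motion '[{"jaw": -1,"tx": 0.8,"ty": 0.55,"tz": 0,"wx": 0,"wy": 0,"wz": 0},{"jaw": -1,"tx": 2,"ty": 1.4,"tz": 0,"wx": 0,"wy": 0,"wz": 0},{"jaw": -1,"tx": 3.2,"ty": 2.2,"tz": 0,"wx": 0,"wy": 0,"wz": 0},{"jaw": -1,"tx": 3.2,"ty": 2.2,"tz": 0,"wx": 0,"wy": 0,"wz": 0},{"jaw": -1,"tx": 3.2,"ty": 2.2,"tz": 0,"wx": 0,"wy": 0,"wz": 0},{"jaw": -1,"tx": 3.2,"ty": 2.2,"tz": 0,"wx": 0,"wy": 0,"wz": 0},{"jaw": -1,"tx": 3.2,"ty": 2.2,"tz": 0,"wx": 0,"wy": 0,"wz": 0},{"jaw": -1,"tx": 3.2,"ty": 2.2,"tz": 0,"wx": 0,"wy": 0,"wz": 0},{"jaw": -1,"tx": 3.2,"ty": 2.2,"tz": 0,"wx": 0,"wy": 0,"wz": 0},{"jaw": -1,"tx": 3.2,"ty": 2.2,"tz": 0,"wx": 0,"wy": 0,"wz": 0},{"jaw": -1,"tx": 2.4,"ty": 1.6,"tz": 0,"wx": 0,"wy": 0,"wz": 0},{"jaw": -1,"tx": 1.2,"ty": 0.9,"tz": 0,"wx": 0,"wy": 0,"wz": 0},{"jaw": -1,"tx": 0,"ty": 0,"tz": 0,"wx": 0,"wy": 0,"wz": 0},{"jaw": -1,"tx": 0,"ty": 0,"tz": 0,"wx": 0,"wy": 0,"wz": 0},{"jaw": -1,"tx": 0,"ty": 0,"tz": 0,"wx": 0,"wy": 0,"wz": 0}]'

```text
clock: 13.62
tcp_pos: [0.5864, 0.0282, 0.4672]
orientation: [0.0, 0.528, 0.849, -0.0]
wrist_force: [-0.2, 0.3, -1.4]
finger_gap: 0.0233
```

```bash
cat > look.py <<'E'
import sys
from h import *
np.set_printoptions(precision=4,suppress=True)
t=sys.argv[1]
st=get_state(); R=Rt(st); print(st["tcp_pos"],st["wrist_force"],st["finger_gap"],R[:,2],st["clock"])
W=cal("wrist");np.save(f"pics/W{t}.npy",W,allow_pickle=True)
w=eyes.read_camera("wrist");cv2.imwrite(f"pics/w{t}.png",w);crop(w,205,130,345,270,4,f"w{t}c.png")
d=eyes.read_camera("side");cv2.imwrite(f"pics/d{t}.png",d); crop(d,240,110,340,260,4,f"d{t}c.png")
s=eyes.read_camera("scene");cv2.imwrite(f"pics/s{t}.png",s);crop(s,225,100,325,250,4,f"s{t}c.png")
p=st["tcp_pos"];err=np.array([.588,.0303,p[2]])-p;print("to port in tool cm",100*R.T@err)
E
python3 look.py 8
```

```text
[0.5864 0.0282 0.4672] [-0.1667  0.2566 -1.3507] 0.0232809680545717 [-0.0001 -0.0003 -1.    ] 13.625
to port in tool cm [ 0.1132  0.2382 -0.0001]
```

View pics/w8c.png

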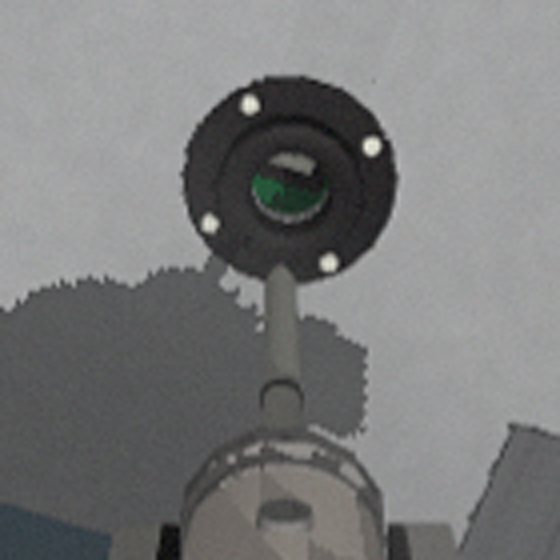

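View pics/d8c.png

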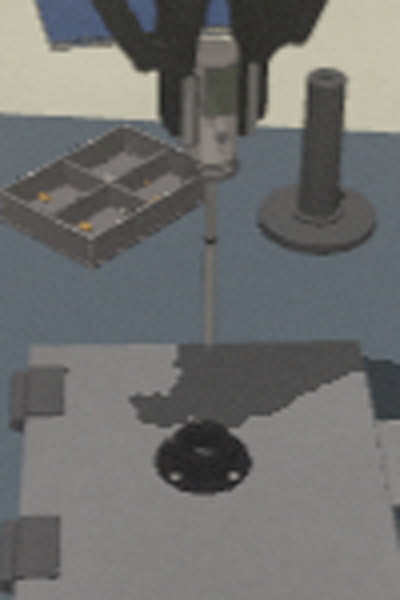

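View pics/s8c.png

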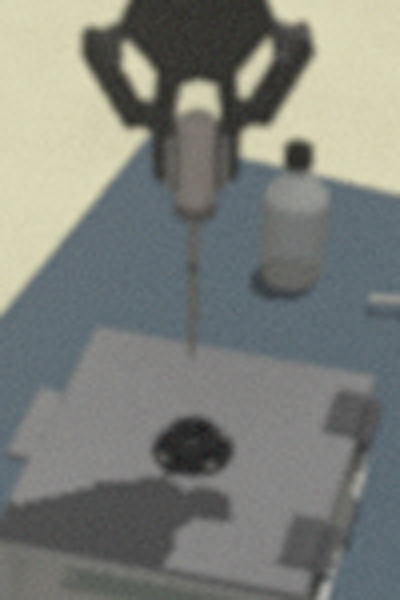

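```bash
cat > port.py <<'E'
import sys
from h import *
np.set_printoptions(precision=4,suppress=True)
t=sys.argv[1]; x0,y0,x1,y1=map(int,sys.argv[2:6])
W=np.load(f"pics/W{t}.npy",allow_pickle=True).item(); w=cv2.imread(f"pics/w{t}.png")
g=cv2.cvtColor(w,cv2.COLOR_BGR2GRAY)
# screw heads: bright blobs; bolt circle on flange top z=.089
c=np.zeros_like(g);c[y0:y1,x0:x1]=(g[y0:y1,x0:x1]>200)*255
n,l,s,ce=cv2.connectedComponentsWithStats(c)
P=[onz(W,ce[i],.089) for i in range(1,n) if s[i,4]>=4]; print("screws",[ce[i].round(1) for i in range(1,n) if s[i,4]>=4]); print("screw mean",np.mean(P,0),[np.linalg.norm(p-np.mean(P,0)).round(4) for p in P])
E
python3 port.py 8 245 145 310 205
python3 - <<'E'
from h import *
np.set_printoptions(precision=4,suppress=True)
W=np.load("pics/W8.npy",allow_pickle=True).item()
P0=np.array([.5864,.0282]);tx=np.array([-.4424,.8968]);ty=np.array([.8968,.4424])
for uv in [(275.5,197),]:
    p=onz(W,uv,.164); print("tip ray at z.164",p,"tool xy mm",1e3*(p[:2]-P0)@tx,1e3*(p[:2]-P0)@ty)
p=onz(W,(205+281/4,130+385/4),.234);print("ring front",1e3*(p[:2]-P0)@tx,1e3*(p[:2]-P0)@ty)
S,D=cal("scene"),cal("side")
f=lambda u,x0,y0:(x0+u[0]/4-.37,y0+u[1]/4-.37)
print("ring",tri((S,f((193,268),225,100)),(D,f((210.5,240),240,110))))
print("tip",tri((S,f((191.5,356),225,100)),(D,f((208.5,345),240,110))))
print("port rim S",onz(S,f((192.5,434),225,100),.102),"D",onz(D,f((205,444),240,110),.102))
print("proj rim of wrist est", proj(S,(.588,.0303,.102)),f((192.5,434),225,100),proj(D,(.588,.0303,.102)),f((205,444),240,110))
E
```

```text
screws [array([267. , 155.5]), array([297.3, 166.1]), array([256.8, 185.4]), array([287. , 195.5])]
screw mean [0.5882 0.03   0.089 ] [np.float64(0.0227), np.float64(0.0224), np.float64(0.0227), np.float64(0.0229)]
tip ray at z.164 [0.5867 0.0295 0.164 ] tool xy mm 1.0699210772434287 0.8459275219498458
ring front 3.2644863482694126 0.6434343318493989
ring (array([0.5851, 0.0274, 0.234 ]), [np.float64(0.4232130293945677), np.float64(0.423213029394489)])
tip (array([0.5854, 0.0261, 0.1672]), [np.float64(0.15934127480032087), np.float64(0.15934127480045646)])
port rim S [0.5864 0.0275 0.102 ] D [0.5861 0.0301 0.102 ]
proj rim of wrist est [273.7477 207.6587] (272.755, 208.13) [290.0282 220.6368] (290.88, 220.63)
```

>>> carry_out --motion '[{"jaw": -1,"tx": 0.1,"ty": 0.18,"tz": 0.5,"wx": 0,"wy": 0,"wz": 0},{"jaw": -1,"tx": 0,"ty": 0,"tz": 1.5,"wx": 0,"wy": 0,"wz": 0},{"jaw": -1,"tx": 0,"ty": 0,"tz": 1.5,"wx": 0,"wy": 0,"wz": 0},{"jaw": -1,"tx": 0,"ty": 0,"tz": 1,"wx": 0,"wy": 0,"wz": 0},{"jaw": -1,"tx": 0,"ty": 0,"tz": 0.5,"wx": 0,"wy": 0,"wz": 0},{"jaw": -1,"tx": 0,"ty": 0,"tz": 0,"wx": 0,"wy": 0,"wz": 0},{"jaw": -1,"tx": 0,"ty": 0,"tz": 0,"wx": 0,"wy": 0,"wz": 0}]'

```text
clock: 14.65
tcp_pos: [0.5877, 0.0309, 0.4177]
orientation: [0.0, 0.527, 0.85, 0.0]
wrist_force: [0.5, -0.4, -1.0]
finger_gap: 0.0235
```

```bash
python3 look.py 9; python3 port.py 9 235 130 320 235
```

```text
[0.5877 0.0309 0.4177] [ 0.4885 -0.385  -1.0288] 0.023514330949463282 [ 0.0009 -0.0002 -1.    ] 14.65
to port in tool cm [-0.0686 -0.0019  0.    ]
screws [array([262.6, 167.9]), array([297.6, 179.9]), array([251.2, 201.4]), array([285. , 212.8])]
screw mean [0.5882 0.03   0.089 ] [np.float64(0.0224), np.float64(0.0225), np.float64(0.0223), np.float64(0.0224)]
```

View pics/w9c.png

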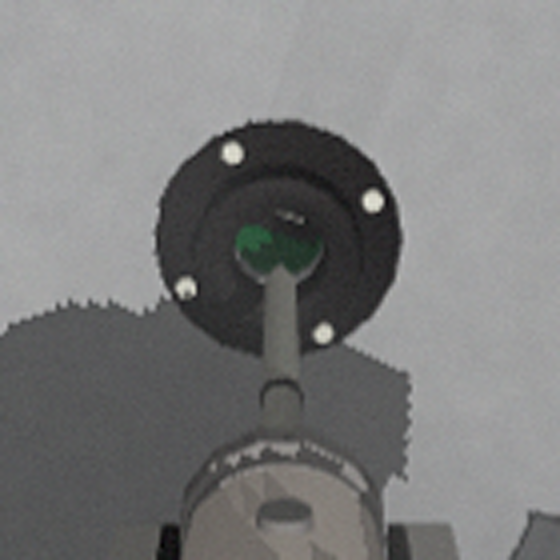

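View pics/d9c.png

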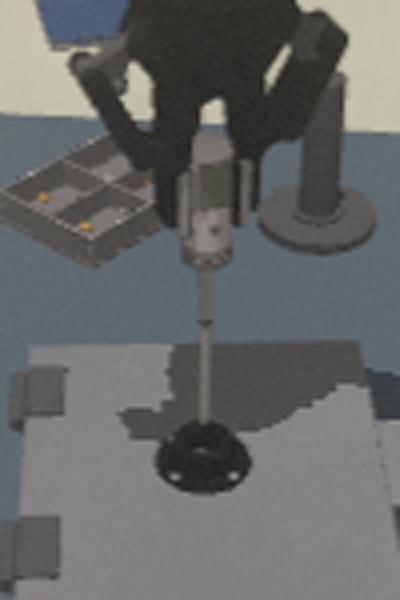

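View pics/s9c.png

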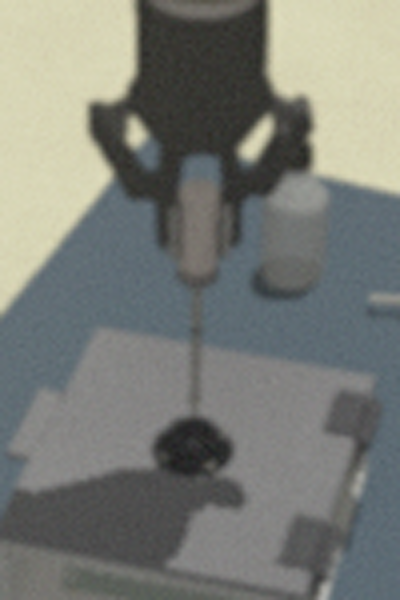

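Tip is about 13 mm above the rim and aligned to about 1 mm in all three views. Lower it partway, trimming slightly.

>>> carry_out --motion '[{"jaw": -1,"tx": -0.05,"ty": -0.04,"tz": 0.3,"wx": 0,"wy": 0,"wz": 0},{"jaw": -1,"tx": 0,"ty": 0,"tz": 0.8,"wx": 0,"wy": 0,"wz": 0},{"jaw": -1,"tx": 0,"ty": 0,"tz": 0.8,"wx": 0,"wy": 0,"wz": 0},{"jaw": -1,"tx": 0,"ty": 0,"tz": 0.8,"wx": 0,"wy": 0,"wz": 0},{"jaw": -1,"tx": 0,"ty": 0,"tz": 0.8,"wx": 0,"wy": 0,"wz": 0},{"jaw": -1,"tx": 0,"ty": 0,"tz": 0.8,"wx": 0,"wy": 0,"wz": 0},{"jaw": -1,"tx": 0,"ty": 0,"tz": 0.7,"wx": 0,"wy": 0,"wz": 0},{"jaw": -1,"tx": 0,"ty": 0,"tz": 0.4,"wx": 0,"wy": 0,"wz": 0},{"jaw": -1,"tx": 0,"ty": 0,"tz": 0,"wx": 0,"wy": 0,"wz": 0},{"jaw": -1,"tx": 0,"ty": 0,"tz": 0,"wx": 0,"wy": 0,"wz": 0},{"jaw": -1,"tx": 0,"ty": 0,"tz": 0,"wx": 0,"wy": 0,"wz": 0},{"jaw": -1,"tx": 0,"ty": 0,"tz": 0,"wx": 0,"wy": 0,"wz": 0}]'

```text
clock: 16.3
tcp_pos: [0.5875, 0.0303, 0.3634]
orientation: [0.0, 0.527, 0.85, 0.0]
wrist_force: [1.1, 0.5, -0.7]
finger_gap: 0.0229
```

```bash
python3 look.py 10; python3 port.py 10 215 150 320 260
```

```text
[0.5875 0.0303 0.3634] [ 1.0667  0.5276 -0.6815] 0.022897966215413894 [ 0.0005 -0.0001 -1.    ] 16.3
to port in tool cm [-0.0221  0.0427  0.    ]
screws [array([260.9, 183.4]), array([303.2, 197.5])]
screw mean [0.5863 0.0457 0.089 ] [np.float64(0.0159), np.float64(0.0159)]
```

View pics/w10c.png

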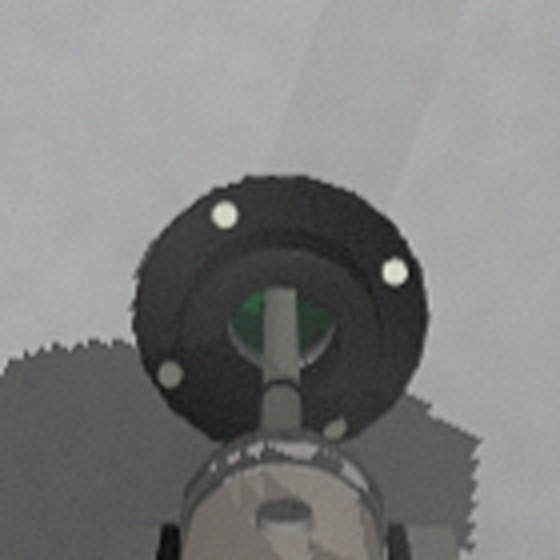

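View pics/d10c.png

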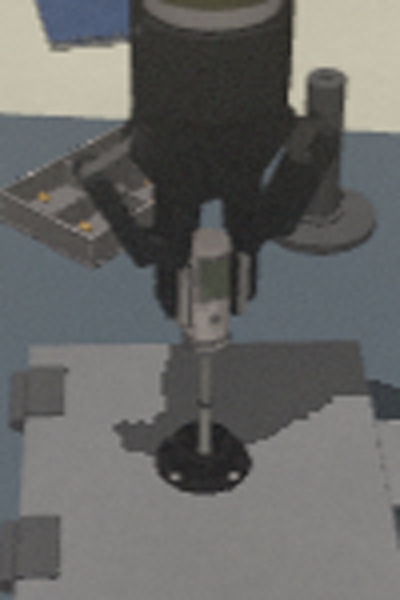

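View pics/s10c.png

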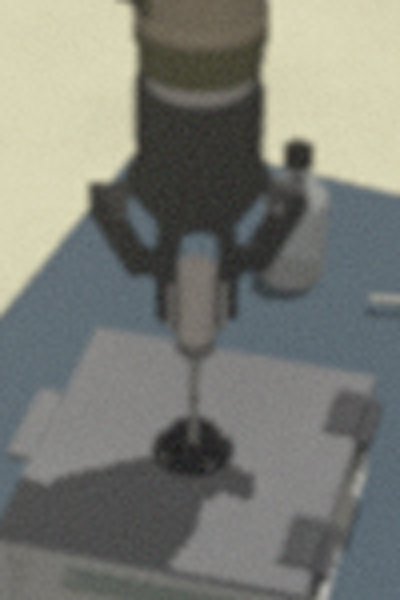

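>>> carry_out --motion '[{"jaw": -1,"tx": -0.03,"ty": 0,"tz": 0.3,"wx": 0,"wy": 0,"wz": 0},{"jaw": -1,"tx": 0,"ty": 0,"tz": 0.7,"wx": 0,"wy": 0,"wz": 0},{"jaw": -1,"tx": 0,"ty": 0,"tz": 0.7,"wx": 0,"wy": 0,"wz": 0},{"jaw": -1,"tx": 0,"ty": 0,"tz": 0.6,"wx": 0,"wy": 0,"wz": 0},{"jaw": -1,"tx": 0,"ty": 0,"tz": 0.3,"wx": 0,"wy": 0,"wz": 0},{"jaw": -1,"tx": 0,"ty": 0,"tz": 0,"wx": 0,"wy": 0,"wz": 0},{"jaw": -1,"tx": 0,"ty": 0,"tz": 0,"wx": 0,"wy": 0,"wz": 0},{"jaw": -1,"tx": 0,"ty": 0,"tz": 0,"wx": 0,"wy": 0,"wz": 0}]'

```text
clock: 17.45
tcp_pos: [0.5877, 0.03, 0.3375]
orientation: [0.0, 0.527, 0.85, 0.0]
wrist_force: [-0.1, 0.3, 0.2]
finger_gap: 0.0233
```

```bash
python3 look.py 11; python3 - <<'E'
from h import *
crop(cv2.imread("pics/d11.png"),265,180,315,240,9,"d11z.png")
crop(cv2.imread("pics/s11.png"),245,170,300,230,9,"s11z.png")
E
```

```text
[0.5877 0.03   0.3375] [-0.1441  0.2775  0.1835] 0.023264307485700363 [ 0.0006 -0.0001 -1.    ] 17.45
to port in tool cm [0.0105 0.0402 0.    ]
```

View pics/w11c.png

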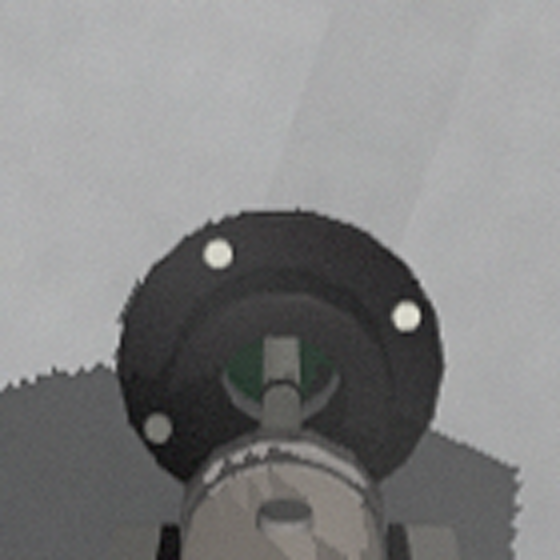

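View pics/d11z.png

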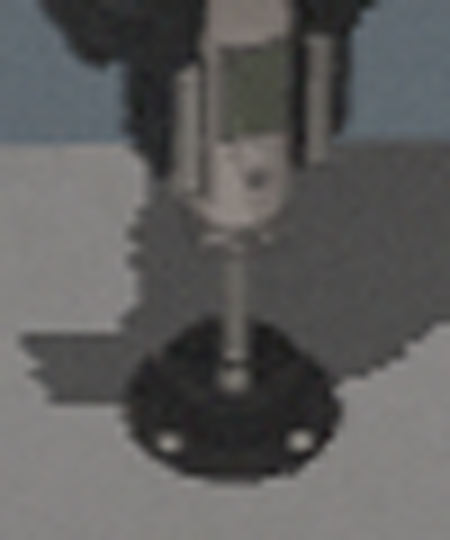

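View pics/s11z.png

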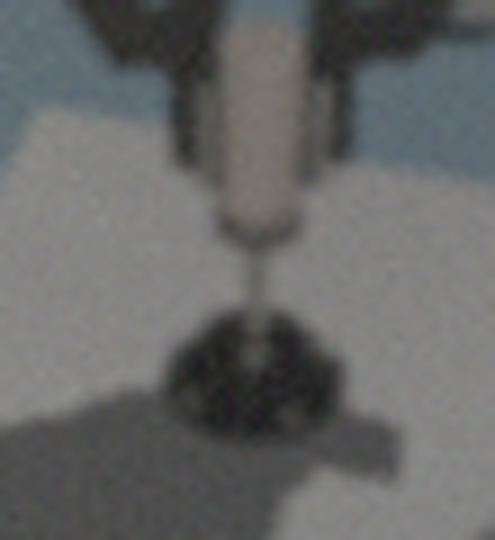

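```bash
cat > ring.py <<'E'
import sys
from h import *
np.set_printoptions(precision=4,suppress=True)
t=sys.argv[1]
st=get_state();R=Rt(st);p=st["tcp_pos"];W=np.load(f"pics/W{t}.npy",allow_pickle=True).item()
w=cv2.imread(f"pics/w{t}.png");g=cv2.cvtColor(w,cv2.COLOR_BGR2GRAY).astype(float)
D=cal("side")
d=cv2.cvtColor(cv2.imread(f"pics/d{t}.png"),cv2.COLOR_BGR2GRAY).astype(float)
ax=p+.0006*R[:,1]+.0002*R[:,0]
print("predicted ring z",p[2]-.3027+.07)
# sample intensities along front line of the stem in the wrist view, and toward side camera
cw=ray(W,(280,210))[0]; cd=ray(D,(280,210))[0]
for nm,c,im,cc in (("wrist",W,g,cw),("side",D,d,cd)):
    v=(cc-ax);v[2]=0;v/=np.linalg.norm(v)
    zs=np.arange(.088,.125,.0005);uv=np.array([proj(c,[*(ax+.003*v)[:2],z]) for z in zs]).astype(np.float32)
    val=cv2.remap(im.astype(np.float32),uv[:,0].reshape(-1,1),uv[:,1].reshape(-1,1),cv2.INTER_LINEAR).ravel()
    print(nm,[(round(float(z*1e3),1),int(x)) for z,x in zip(zs,val)][::2])
E
python3 ring.py 11
```

```text
predicted ring z 0.10471228408579131
wrist [(88.0, 107), (89.0, 108), (90.0, 108), (91.0, 108), (92.0, 109), (93.0, 110), (94.0, 110), (95.0, 110), (96.0, 109), (97.0, 109), (98.0, 109), (99.0, 108), (100.0, 98), (101.0, 81), (102.0, 55), (103.0, 58), (104.0, 78), (105.0, 90), (106.0, 98), (107.0, 97), (108.0, 96), (109.0, 94), (110.0, 95), (111.0, 95), (112.0, 94), (113.0, 95), (114.0, 96), (115.0, 94), (116.0, 94), (117.0, 95), (118.0, 95), (119.0, 94), (120.0, 91), (121.0, 81), (122.0, 78), (123.0, 78), (124.0, 81), (125.0, 97)]
side [(88.0, 38), (89.0, 37), (90.0, 38), (91.0, 40), (92.0, 43), (93.0, 43), (94.0, 43), (95.0, 43), (96.0, 51), (97.0, 60), (98.0, 69), (99.0, 81), (100.0, 93), (101.0, 103), (102.0, 98), (103.0, 93), (104.0, 85), (105.0, 72), (106.0, 59), (107.0, 59), (108.0, 76), (109.0, 94), (110.0, 97), (111.0, 91), (112.0, 85), (113.0, 84), (114.0, 84), (115.0, 85), (116.0, 86), (117.0, 87), (118.0, 88), (119.0, 88), (120.0, 88), (121.0, 88), (122.0, 89), (123.0, 90), (124.0, 90), (125.0, 89)]
```

```bash
python3 - <<'E'
from h import *
np.set_printoptions(precision=4,suppress=True)
D=cal("side");S=cal("scene");cams={"d":D,"s":S}
Rz=np.array([[-.4424,.8968],[.8968,.4424]])
for t,p in (("7",(.5309,-.3554,.4667)),("8",(.5864,.0282,.4672)),("9",(.5877,.0309,.4177)),("10",(.5875,.0303,.3634)),("11",(.5877,.03,.3375))):
    p=np.array(p);ax=p[:2]+.0006*Rz[1]+.0002*Rz[0]; zr=p[2]-.3027+.07
    W=np.load(f"pics/W{t}.npy",allow_pickle=True).item(); o=[t,zr*1e3]
    for n in "wds":
        c=W if n=="w" else cams[n]
        im=cv2.cvtColor(cv2.imread(f"pics/{n}{t}.png"),cv2.COLOR_BGR2GRAY).astype(np.float32)
        cc=ray(c,(280,210))[0][:2]; v=(cc-ax);v/=np.linalg.norm(v)
        zs=np.arange(zr-.008,zr+.008,.0005);uv=np.array([proj(c,[*(ax+.003*v),z]) for z in zs]).astype(np.float32)
        val=sum(cv2.remap(im,(uv[:,0]+k).reshape(-1,1),uv[:,1].reshape(-1,1),cv2.INTER_LINEAR).ravel() for k in (-.5,0,.5))
        wt=np.clip(np.percentile(val,60)-val,0,None)**2; o+=[n,round(float((wt@zs/wt.sum()-zr)*1e3),2)]
    print(o)
E
```

```text
['7', np.float64(234.0), 'w', -2.94, 'd', 2.07, 's', 2.24]
['8', np.float64(234.5), 'w', -2.64, 'd', 1.47, 's', 1.3]
['9', np.float64(185.0), 'w', -2.37, 'd', 2.35, 's', 1.43]
['10', np.float64(130.7), 'w', -2.39, 'd', 2.0, 's', 1.16]
['11', np.float64(104.80000000000001), 'w', -2.44, 'd', -1.94, 's', 0.46]
```

The wrist-view ring reads a constant 2.5 mm low, which matches the handle measured 1 mm toward tool +x of the TCP. So I trim tx by -0.8 mm and lower the last 2.9 mm.

>>> carry_out --motion '[{"jaw": -1,"tx": -0.08,"ty": -0.01,"tz": 0.15,"wx": 0,"wy": 0,"wz": 0},{"jaw": -1,"tx": 0,"ty": 0,"tz": 0.14,"wx": 0,"wy": 0,"wz": 0},{"jaw": -1,"tx": 0,"ty": 0,"tz": 0,"wx": 0,"wy": 0,"wz": 0},{"jaw": -1,"tx": 0,"ty": 0,"tz": 0,"wx": 0,"wy": 0,"wz": 0},{"jaw": -1,"tx": 0,"ty": 0,"tz": 0,"wx": 0,"wy": 0,"wz": 0},{"jaw": -1,"tx": 0,"ty": 0,"tz": 0,"wx": 0,"wy": 0,"wz": 0},{"jaw": -1,"tx": 0,"ty": 0,"tz": 0,"wx": 0,"wy": 0,"wz": 0},{"jaw": -1,"tx": 0,"ty": 0,"tz": 0,"wx": 0,"wy": 0,"wz": 0}]'

```text
clock: 18.6
tcp_pos: [0.5878, 0.0293, 0.3343]
orientation: [0.0, 0.527, 0.85, -0.0]
wrist_force: [0.3, 0.2, -1.0]
finger_gap: 0.023
```

```bash
python3 look.py 12; python3 - <<'E'
from h import *
np.set_printoptions(precision=4,suppress=True)
W=np.load("pics/W12.npy",allow_pickle=True).item();w=cv2.imread("pics/w12.png")
st=get_state();R=Rt(st);p=st["tcp_pos"];print(p,st["qvel"])
ax=p+.0006*R[:,1]+.0010*R[:,0]; print("stem-port tool mm",1e3*R.T@(ax-np.array([.5881,.0301,p[2]])),"ring z pred",p[2]-.2327)
k=w[170:260,230:330].copy();k=cv2.resize(k,None,fx=6,fy=6,interpolation=cv2.INTER_CUBIC)
P=np.array([.5881,.0301])
def mk(q,c): u=(proj(W,q)-[230,170])*6+2.5; cv2.circle(k,(int(u[0]),int(u[1])),2,c,-1)
for a in np.arange(0,6.28,.15):
    mk([*(P+.010*np.array([np.cos(a),np.sin(a)])),.102],(0,0,255))
    mk([*(P+.018*np.array([np.cos(a),np.sin(a)])),.102],(0,255,255))
    q=ax+.003*(np.cos(a)*R[:,0]+np.sin(a)*R[:,1]); mk([q[0],q[1],.102],(255,0,255))
cv2.imwrite("pics/w12o.png",k)
crop(cv2.imread("pics/d12.png"),265,180,315,240,9,"d12z.png")
E
```

```text
[0.5878 0.0293 0.3343] [ 0.287   0.2454 -1.0474] 0.02302434739383204 [ 0.     -0.0001 -1.    ] 18.6
to port in tool cm [ 0.0855  0.0591 -0.    ]
[0.5878 0.0293 0.3343] [ 0.002  -0.0001  0.0001  0.      0.0004  0.0011]
stem-port tool mm [0.3732 0.0086 0.0001] ring z pred 0.10156336595749707
```

View pics/w12o.png

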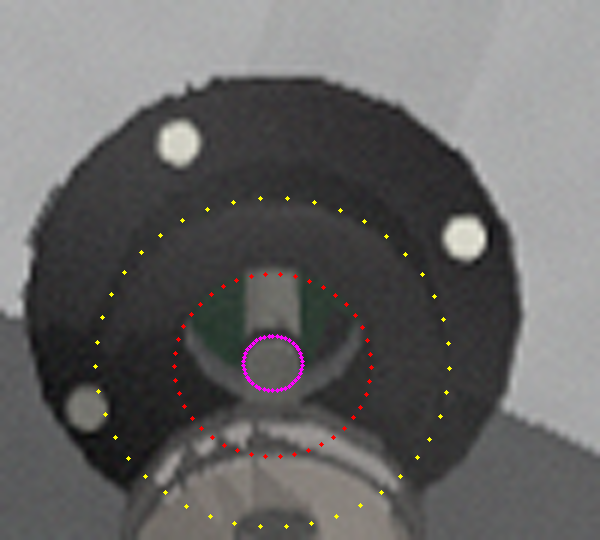

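View pics/d12z.png

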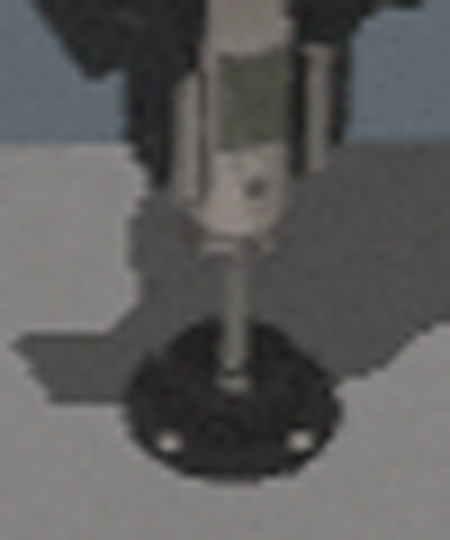

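View pics/w12c.png

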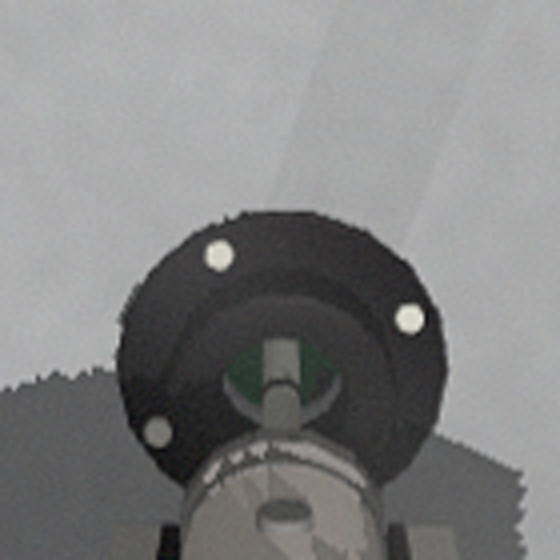

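```bash
python3 - <<'E'
from h import *
s=get_state();print(s["tcp_pos"],s["wrist_force"],s["finger_gap"],abs(s["qvel"]).max(),s["clock"]);print(env.hand_in())
E
```

```text
[0.58784812 0.02927585 0.33426337] [-0.12100918  0.98999413 -0.39390709] 0.023042309831379233 0.002021186832234411 18.75
the job is handed in; nothing more can be done
None
```

I closed the lid, lifted the white-handled thermometer out of its stand and lowered its stem through the port. I handed in at 18.75 s with the arm still holding it there.

**Last checks**
- **Lid:** its corners, cast onto the closed height (86 mm), gave a plate of 220 x 199 mm. That fits a fully shut lid.
- **Centring:** the stem is about 0.4 mm from the port's centre by my estimate. The part along the wrist camera's viewing direction is the least certain.
- **Upright and still:** the tool axis is within 0.1° of vertical and the joints are not moving. I took the stem as parallel to that axis from the pictures and did not measure its tilt separately.
- **Contact:** wrist force stayed near zero throughout the insertion, so there was no sign of the stem touching anything.

**Ring height:** the views disagree. The arm's position puts the ring at 101.6 mm, against the rim's 102 mm. The wrist picture agrees, but only after a 1 mm correction for where the handle sits in the grip. In earlier frames the side and scene views mostly read 1–2 mm higher, within the 2 mm camera calibration. I went by the arm position and the wrist picture.

I turned the gripper 90° before grasping so the jaws would not press on the display. In the pictures the bystanders and the yellow look-alike stayed where they were, though I made no separate final check of them.

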